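# Click the day wheel on to its pointer

## Task

The day wheel on the cabinet top (the larger dial, with seven lobes) is some days behind. With a fingertip against the edge of its lobes, flick it on click by click, counter-clockwise seen from above, until the one lobe with the dark steel stud stands at the white pointer on its base; it cannot be turned back, so do not go past. Nothing is to be picked up: leave both bases where they stand, the smaller five-lobed dial as it is set, and the other things undisturbed.

Things in the scene. Friction and masses are not known exactly. Their poses are not given: they have to be found in the camera images.
- day_dial: Day dial: loose, heavy (about 2.6 kg) grey base block on a rubber sole, 168 x 140 x 26 mm, with a seven-lobed white wheel lying flat on it. Origin on the wheel's axis at the underside of the base; z up. The white arrow-head pointer lies on the base's +x side, 71 to 89 mm from the axis, top at 31 mm. Push a lobe sideways with a fingertip lowered into the gap behind it; it takes about 2 to 3 N.
- day_wheel_hub (a point): Centre of the day wheel's top face, on the axis, 47 mm above the cabinet top. The wheel is 18 mm thick (29 to 47 mm up; base top 26 mm). Hub radius 30 mm (low steel cap to 53 mm up). Seven equal, evenly spaced radial lobes, 12 mm wide, round ends reaching 68 mm from the axis; gaps between lobes are 36 mm wide at 56 mm from the axis.
- day_wheel (a joint): Day wheel angle, rad, growing counter-clockwise from above; 0: studded lobe at the pointer. Lobe i is at (value + i x 0.8976) from the base's +x axis; lobe 0 has the stud. A sprung ratchet clicks each 0.8976 rad. It starts 2 to 4 clicks short (negative) and cannot turn back. Let go less than 0.6 rad past a click, it falls back to it; from 0.8 rad it snaps on into the next.
- day_wheel_stud (a point): Top of the small dark steel stud (11 mm wide, 9.5 mm high) on one lobe of the day wheel, 60 mm from the wheel's axis, 56.5 mm above the cabinet top.
- day_dial_pointer (a point): Tip of the white arrow-head pointer on the day dial's base, 71 mm from the axis on the base's +x side.
- shift_dial: The other dial, to be left alone: the same make but smaller, base 128 x 104 x 26 mm, five-lobed wheel reaching 50 mm from its axis, top at 47 mm (stud to 57 mm). Origin on the wheel's axis at the underside of the base.
- shift_wheel_stud (a point): Stud on the small dial's wheel, 42 mm from its axis; that wheel turns with light friction.
- syringe: loose syringe lying flat, 134 mm long, 17 mm high; leave alone
- pen: loose pen, 145 mm long, 9 mm high; leave alone
- cap: loose clear cap, 33 mm wide, 27 mm high; leave alone
- clips: fixed clear tray of clips, 101 x 91 x 33 mm; leave alone
- cup: loose plastic cup with a small carton in it, 56 mm wide, 69 mm high; leave alone
- dish: fixed steel kidney dish, 95 x 201 x 33 mm; leave alone
- tweezers: fixed tweezers, 140 mm long, 8 mm high; leave alone

How it is judged:
By the outcome, as a careful person would: the job done as asked, in the order asked, and still so for the second after the job is handed in, with the robot touching nothing.
It also fails if it takes over 61 s, if anything falls off the work surface, if the arm or the gripper's body presses on something with over 40 N, if the wrist force passes 120 N, or if a joint passes its speed limit or range.

## Robot

A 6-joint arm with a two-finger parallel gripper is mounted at the origin on a cart in front of the work surface, level with it; the furniture and walls round the work are solid. World frame = base frame: x ahead of the robot, y to its left, z up, the work surface at z = 0. Lengths are in mm, angles in rad, forces in N, time in s.
With the tool pointing down it reaches from about 375 to 925 mm from the base axis. Payload 5.7 kg.
Tool frame: the origin (TCP) lies midway between the tips of the shut fingers; the grasp point (between the pads) lies 19 mm behind it; z points along the fingers, y is the direction in which the jaws open and shut (so a half turn about z gives the same grasp; the last joint's range is limited). The gripper opens to 85 mm and grips with 20 to 120 N. Pads are 22 mm wide; open, the fingers measure 114 mm over their backs; the gripper's body (76 mm by 85 mm) begins 54 mm behind the grasp point. The pads swing forward as they close: fully open they stand 13 mm farther back than shut.
Start: joints at [1.192, 0.359, 1.51, -0, 1.272, -0.115], TCP at [156.444, 579.214, 231.267] pointing down, gripper open.
Joint ranges: [-2.97, 2.97], [-1.01, 2.36], [0.21, 2.38], [-0.96, 4.11], [0.2, 2.71], [-2.98, 2.98]. Speed limits (rad/s): [2.39, 2.39, 3.14, 3.14, 3.14, 3.14].

## Interface

Orientations are given as a unit quaternion [x, y, z, w].
In Python, from bench import readout, optics, job gives the robot as it stands.
- The arm moves only by the shell command python3 -m jog 'ROWS' [FORCE]. ROWS is JSON, a list of rows, each an object of numbers: "x", "y", "z": the shift along the tool's x, y, z in cm; "wx", "wy", "wz": the turn, a rotation vector about the tool's x, y, z in rad; "claw": the opening, from 0 (shut) to 1 (fully open). In form: [{"x": .., "y": .., "z": .., "wx": .., "wy": .., "wz": .., "claw": ..}, ...]. A call has 1 to 10 rows; each row is the pose to reach, as a shift and turn from the pose measured when the call began, along the tool's axes at that moment; what a row does not reach only later rows make up. A row lasts 1/10 s, in which the tool goes at most 50 mm and 8.59 degrees, less where a joint would pass 70% of its speed; a pose out of reach is approached as far as the arm can. A call with a gripper value outside its range is refused whole. The fingers move at their own pace and stop on an object; FORCE is the grip in N (left out, the last holds). Time passes only in rows, so rows that repeat a pose let the fingers close. It gives the time, the measured TCP pose, the force and the opening at its end, in the units of the state.
- readout.sense(): the state, without advancing time (a new reading comes with each control period).
- optics.get_image(name): name is "side" or "top"; returns a dict with "color" (384x512x3 uint8, red, green, blue), "range_z" (384x512 float32, mm along the optical axis (not along the pixel's ray), 0 where there is no reading), "fx", "fy", "cx", "cy" (pixels), "pose" (4x4, takes a point from camera to world coordinates). Camera axes: x right, y up, looking along -z (the intrinsics and any distortion apply to the point x, -y, -z); pixel columns grow to the right and rows downward; lengths in mm; the calibration is good to about 2 mm. A picture is of the moment at which its call begins.
- job.hand_in(): hands the job in, once; it reports no verdict.
The state is a dict: "clock": time; "joints": joint angles; "dq": joint speeds; "tau": joint torques, N m; "eef_pos": TCP position; "ee_rot": TCP orientation; "wrist_force": force on the tool from outside, world axes, zero at the start; "ft_torque": the same for the moment, N m; "width": opening from 0.0 (shut) to 1.0 (fully open).
Only numpy, scipy, OpenCV 4.12 (cv2) and the standard library are available. Lean on these libraries where they do the work, as an engineer would, in place of code of your own. Each camera call takes 0.05 s, during which the arm holds its last target.

## Working session

There is one attempt and no reset: what is moved stays moved. The work goes in short steps, Python scripts to look and compute and a shell command to move; the robot and the scene stay as the last step left them, time stands still between calls to the robot, and variables do not carry over. Pictures are saved under pics/ and viewed, and the job is handed in when it is done.

```bash
mkdir -p pics; python3 - <<'E'
from bench import readout, optics
import cv2
for n in("top","side"):
    im=optics.get_image(n); cv2.imwrite(f"pics/{n}0.png",im["color"][:,:,::-1]); print(n,im["fx"],im["cx"],im["cy"],im["pose"].round(3).tolist(),[k for k in im])
print(readout.sense())
E
```

```text
top 383.237657648941 251.88171602691568 200.40787964908165 [[-0.03, 0.996, -0.078, 391.765], [-0.999, -0.032, -0.018, -44.593], [-0.02, 0.078, 0.997, 1314.462], [0.0, 0.0, 0.0, 1.0]] ['color', 'range_z', 'fx', 'fy', 'cx', 'cy', 'pose']
side 484.1870946728781 252.48902988240778 194.2417292341007 [[0.983, -0.137, 0.124, 717.756], [0.185, 0.712, -0.677, -1089.669], [0.004, 0.688, 0.726, 1215.589], [0.0, 0.0, 0.0, 1.0]] ['color', 'range_z', 'fx', 'fy', 'cx', 'cy', 'pose']
{'clock': 0.1, 'joints': array([ 1.19188636e+00,  3.59433272e-01,  1.51134398e+00,  3.05969890e-06,
        1.27250801e+00, -1.15079142e-01]), 'dq': array([ 0.00059837, -0.00194237, -0.00181155,  0.00058333, -0.0009385 ,
        0.00059564]), 'tau': array([ 5.34930659e-04, -5.28654850e+01, -2.79346615e+01, -1.86137622e-04,
        4.79279362e-03,  2.92245076e-06]), 'eef_pos': array([156.22968302, 578.65514376, 230.52994743]), 'ee_rot': array([ 1.31533553e-01,  9.91311358e-01, -8.20259748e-04, -2.08330394e-04]), 'wrist_force': array([-0.23280411, -0.84941848, -0.19033399]), 'ft_torque': array([0.02022748, 0.01221154, 0.05983668]), 'width': 1.0054342556167226}
```

View pics/top0.png

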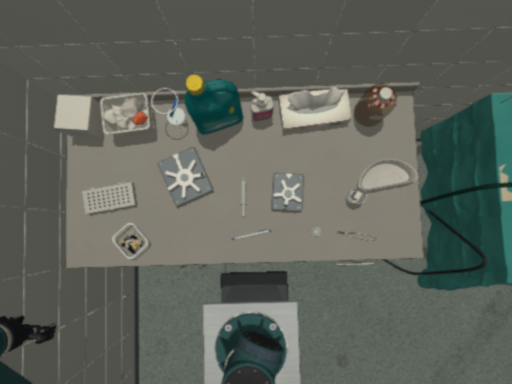

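View pics/side0.png

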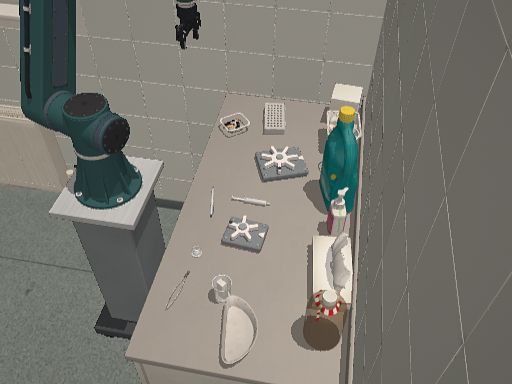

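```bash
python3 - <<'E'
import cv2,numpy as np
a=cv2.imread("pics/top0.png")[140:215,150:220]; b=cv2.imread("pics/side0.png")[135:190,245:315]
cv2.imwrite("pics/z0.png",cv2.resize(a,None,fx=8,fy=8,interpolation=cv2.INTER_CUBIC))
cv2.imwrite("pics/z1.png",cv2.resize(b,None,fx=8,fy=8,interpolation=cv2.INTER_CUBIC))
E
```

```text
(no output)
```

View pics/z0.png

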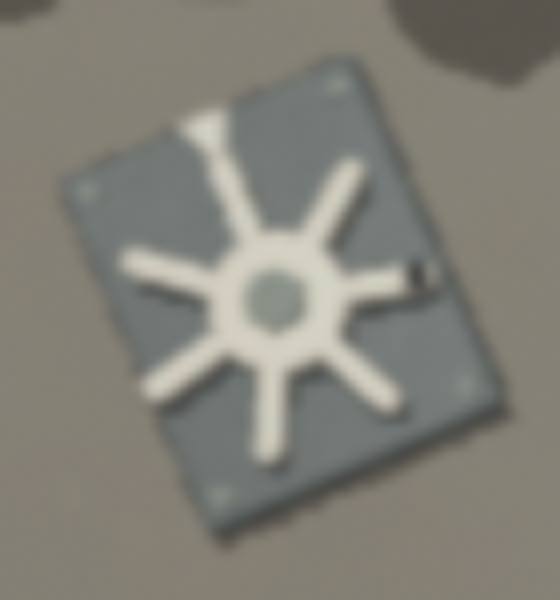

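View pics/z1.png

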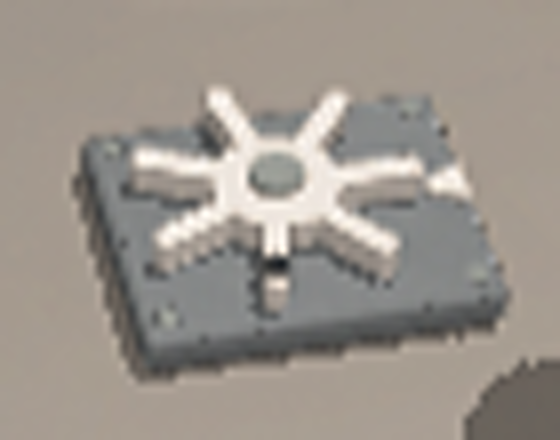

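```bash
cat > h.py <<'E'
import numpy as np,cv2
from bench import optics,readout
def ray(im,uv,z):
    P=im["pose"];uv=np.atleast_2d(np.asarray(uv,float))
    d=np.c_[(uv[:,0]-im["cx"])/im["fx"],-(uv[:,1]-im["cy"])/im["fy"],-np.ones(len(uv))]@P[:3,:3].T
    o=P[:3,3]; return o+d*((z-o[2])/d[:,2])[:,None]
def zoom(im,n,box):
    x0,x1,y0,y1=box
    cv2.imwrite(n,cv2.resize(np.ascontiguousarray(im["color"][y0:y1,x0:x1,::-1]),None,fx=8,fy=8,interpolation=cv2.INTER_CUBIC))
E
python3 - <<'E'
from h import *
z=lambda X,Y,x0,y0:((X+.5)/8-.5+x0,(Y+.5)/8-.5+y0)
t=optics.get_image("top");s=optics.get_image("side")
T=lambda L:[z(*p,150,140) for p in L]
S=lambda L:[z(*p,245,135) for p in L]
ct=ray(t,T([(275,300)]),53)[0];cs=ray(s,S([(276,174)]),53)[0]
print("hub",ct,cs)
tips=ray(t,T([(124,257),(150,390),(267,460),(395,405),(355,163)]),47);print("tips",tips.round(1).tolist())
for p in tips:print(np.hypot(*(p-ct)[:2]),np.degrees(np.arctan2(*(p-ct)[1::-1]))%(360/7))
st=ray(t,T([(417,275)]),56.5)[0];d=st-ct;print("stud",st,np.hypot(*d[:2]),np.degrees(np.arctan2(d[1],d[0])))
pt=ray(t,T([(205,140)]),31)[0];d=pt-ct;print("ptr",pt,np.hypot(*d[:2]),np.degrees(np.arctan2(d[1],d[0])))
co=ray(t,T([(62,180),(350,58),(508,405),(218,535)]),26);print(co.round(1))
print(co.mean(0))
tips=ray(s,S([(215,92),(345,92),(136,158),(160,243),(272,285),(398,240),(420,170)]),47);print(tips.round(1))
for p in tips:print(np.hypot(*(p-cs)[:2]),np.degrees(np.arctan2(*(p-cs)[1::-1])))
# depth check
d=t["range_z"];print(d[175:181,182:188])
E
```

```text
hub [575.98125016 202.09548646  53.        ] [577.70591805 196.77702852  53.        ]
tips [[597.1, 266.5, 47.0], [540.7, 256.3, 47.0], [509.8, 207.7, 47.0], [531.1, 153.8, 47.0], [633.7, 168.7, 47.0]]
67.75980408980206 20.402129411500013
64.6444165048882 20.222247971954673
66.42328938561351 20.873833962257507
65.9290609798126 21.3842832562775
66.67987413235323 21.332255053570677
stud [583.98124617 142.11657767  56.5       ] 60.51007713748521 -82.40272095858244
ptr [648.78691141 235.16977211  31.        ] 79.96607206796507 24.43143316512919
[[634.6 297.8  26. ]
 [683.2 173.5  26. ]
 [531.9 109.1  26. ]
 [480.6 233.2  26. ]]
[582.54788497 203.40680089  26.        ]
[[541.2 253.6  47. ]
 [599.8 264.9  47. ]
 [513.4 202.1  47. ]
 [533.4 148.8  47. ]
 [585.9 131.7  47. ]
 [636.3 170.7  47. ]
 [640.2 218.3  47. ]]
67.56426161401903 122.72202813821002
71.67417568628404 72.01553040200938
64.57180220900587 175.28495304807382
65.27377360399822 -132.74396825409048
65.6319241978542 -82.80861952816467
64.17941933068556 -24.0159490300342
66.14156959709187 19.035769308357498
[[1280.6622 1277.4094 1273.9032 1283.3802 1278.9539 1284.8894]
 [1275.4198 1273.9642 1272.2943 1278.8833 1276.1564 1281.352 ]
 [1275.8375 1274.2721 1277.1962 1274.4725 1281.7611 1270.9407]
 [1272.4901 1274.9236 1279.4177 1272.957  1275.9647 1277.3916]
 [1273.629  1270.8599 1275.2935 1274.516  1274.8474 1279.5565]
 [1272.4667 1279.9232 1276.8489 1278.534  1281.6776 1281.9314]]
```

```bash
python3 -m jog '[{"x":-3,"y":-1.6,"wz":0.08,"claw":0},{"x":-7,"y":-3.8,"wz":0.2,"claw":0},{"x":-11,"y":-6,"wz":0.33,"claw":0},{"x":-15,"y":-8.2,"wz":0.46,"claw":0},{"x":-19,"y":-10.4,"wz":0.6,"claw":0},{"x":-23,"y":-12.6,"wz":0.73,"claw":0},{"x":-27,"y":-14.8,"wz":0.86,"claw":0},{"x":-31,"y":-17,"wz":1.0,"claw":0},{"x":-35,"y":-19.2,"wz":1.13,"claw":0},{"x":-38,"y":-20.9,"wz":1.23,"claw":0}]' 30; python3 - <<'E'
from h import *
from scipy.spatial.transform import Rotation as R
s=readout.sense();M=R.from_quat(s["ee_rot"]).as_matrix();t=np.array([519.7,228.5,120])
print(s["clock"],s["eef_pos"],s["width"],M.round(3).tolist(),"to go tool",M.T@(t-s["eef_pos"]),"yaw",np.degrees(np.arctan2(M[1,1],M[0,1])))
E
```

```text
0.2 [156.30822956 578.83820062 230.75467167] 0.995727567465347 [[-0.965, 0.261, -0.0], [0.261, 0.965, -0.001], [0.0, -0.001, -1.0]] to go tool [-442.18662157 -243.33066166  110.98743954] yaw 74.8853371758664$[0]: bad value
```

```bash
python3 -m jog '[{"x":-3.0,"y":-1.6,"z":0.0,"wx":0.0,"wy":0.0,"wz":0.08,"claw":0.0},{"x":-7.0,"y":-3.8,"z":0.0,"wx":0.0,"wy":0.0,"wz":0.2,"claw":0.0},{"x":-11.0,"y":-6.0,"z":0.0,"wx":0.0,"wy":0.0,"wz":0.33,"claw":0.0},{"x":-15.0,"y":-8.2,"z":0.0,"wx":0.0,"wy":0.0,"wz":0.46,"claw":0.0},{"x":-19.0,"y":-10.4,"z":0.0,"wx":0.0,"wy":0.0,"wz":0.6,"claw":0.0},{"x":-23.0,"y":-12.6,"z":0.0,"wx":0.0,"wy":0.0,"wz":0.73,"claw":0.0},{"x":-27.0,"y":-14.8,"z":0.0,"wx":0.0,"wy":0.0,"wz":0.86,"claw":0.0},{"x":-31.0,"y":-17.0,"z":0.0,"wx":0.0,"wy":0.0,"wz":1.0,"claw":0.0},{"x":-35.0,"y":-19.2,"z":0.0,"wx":0.0,"wy":0.0,"wz":1.13,"claw":0.0},{"x":-38.0,"y":-20.9,"z":0.0,"wx":0.0,"wy":0.0,"wz":1.23,"claw":0.0}]' 30; cat > g.py <<'E'
from h import *
import sys
from scipy.spatial.transform import Rotation as R
s=readout.sense();M=R.from_quat(s["ee_rot"]).as_matrix();t=np.array([float(a) for a in sys.argv[1:4]])
print(s["clock"],s["eef_pos"],s["width"],"F",s["wrist_force"].round(1),M.round(3).tolist(),"to go cm",(M.T@(t-s["eef_pos"])/10).round(2),"yaw",np.degrees(np.arctan2(M[1,1],M[0,1])))
E
python3 g.py 519.7 228.5 120
```

```text
clock: 1.2
eef_pos: [470.4, 275.9, 231.0]
ee_rot: [0.682, 0.732, -0.0, 0.001]
wrist_force: [0.9, 0.7, -0.5]
width: 0.002
1.2 [470.43187256 275.91910115 230.96237597] 0.0022235812860080255 F [ 0.9  0.7 -0.5] [[-0.071, 0.997, 0.0], [0.997, 0.071, -0.001], [-0.001, 0.0, -1.0]] to go cm [-5.06  4.58 11.1 ] yaw 4.057977939253382
```

```bash
python3 -m jog '[{"x":-1.5,"y":1.5,"z":1.0,"wx":0.0,"wy":0.0,"wz":0.05,"claw":0.0},{"x":-4.0,"y":3.5,"z":4.0,"wx":0.0,"wy":0.0,"wz":0.12,"claw":0.0},{"x":-5.06,"y":4.58,"z":8.0,"wx":0.0,"wy":0.0,"wz":0.158,"claw":0.0},{"x":-5.06,"y":4.58,"z":11.1,"wx":0.0,"wy":0.0,"wz":0.158,"claw":0.0},{"x":-5.06,"y":4.58,"z":11.1,"wx":0.0,"wy":0.0,"wz":0.158,"claw":0.0}]'
python3 g.py 519.7 228.5 38; python3 - <<'E'
from h import *
zoom(optics.get_image("top"),"pics/t2.png",(150,220,140,215));zoom(optics.get_image("side"),"pics/s2.png",(230,320,120,190))
E
```

```text
clock: 1.7
eef_pos: [516.5, 226.9, 115.9]
ee_rot: [0.738, 0.675, -0.004, -0.001]
wrist_force: [-1.1, 0.2, -0.7]
width: -0.001
1.7 [516.46668819 226.86251796 115.88553623] -0.0007517973660835399 F [-1.1  0.2 -0.7] [[0.088, 0.996, -0.009], [0.996, -0.088, -0.004], [-0.005, -0.008, -1.0]] to go cm [0.23 0.37 7.78] yaw -5.0664179336432085
```

View pics/s2.png

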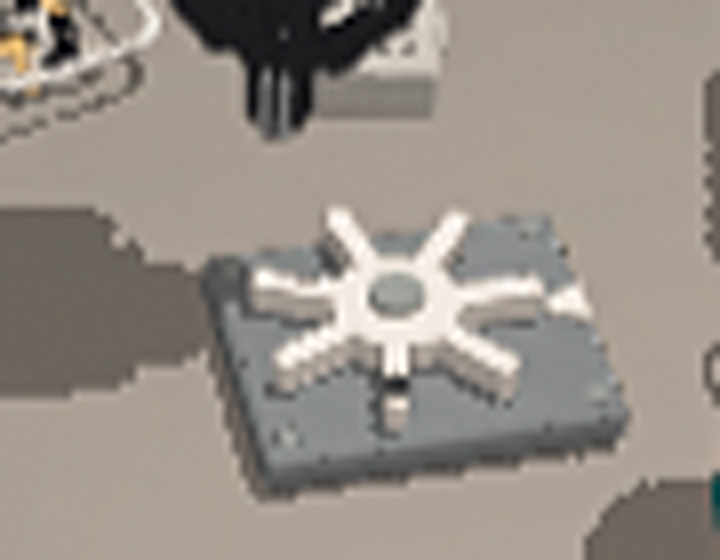

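View pics/t2.png

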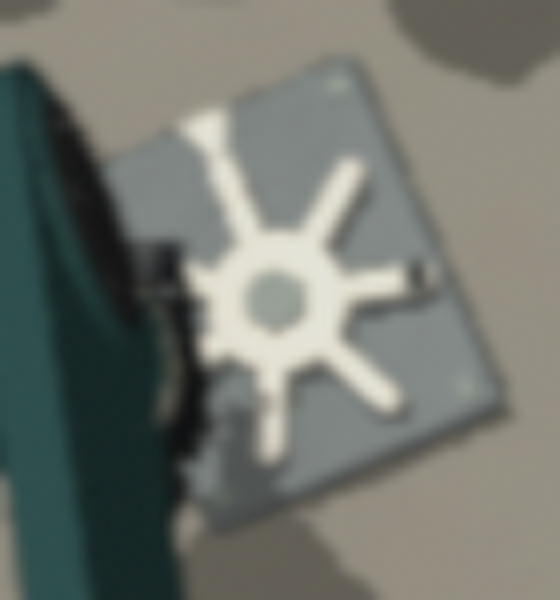

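```bash
python3 -m jog '[{"x":0.23,"y":0.37,"z":1.5,"wx":0.0,"wy":0.0,"wz":0.0,"claw":0.0},{"x":0.23,"y":0.37,"z":3.0,"wx":0.0,"wy":0.0,"wz":0.0,"claw":0.0},{"x":0.23,"y":0.37,"z":5.0,"wx":0.0,"wy":0.0,"wz":0.0,"claw":0.0},{"x":0.23,"y":0.37,"z":5.6,"wx":0.0,"wy":0.0,"wz":0.0,"claw":0.0},{"x":0.23,"y":0.37,"z":5.6,"wx":0.0,"wy":0.0,"wz":0.0,"claw":0.0},{"x":0.23,"y":0.37,"z":5.6,"wx":0.0,"wy":0.0,"wz":0.0,"claw":0.0}]'
python3 g.py 519.7 228.5 38; python3 - <<'E'
from h import *
zoom(optics.get_image("side"),"pics/s3.png",(230,320,120,190))
E
```

```text
clock: 2.4
eef_pos: [523.8, 230.9, 64.9]
ee_rot: [0.737, 0.676, -0.0, 0.001]
wrist_force: [-0.5, 0.9, 0.8]
width: -0.001
2.4 [523.82220977 230.86517254  64.88571802] -0.001296423663802279 F [-0.5  0.9  0.8] [[0.087, 0.996, 0.0], [0.996, -0.087, -0.001], [-0.001, 0.0, -1.0]] to go cm [-0.27 -0.39  2.69] yaw -4.966112561291164
```

View pics/s3.png

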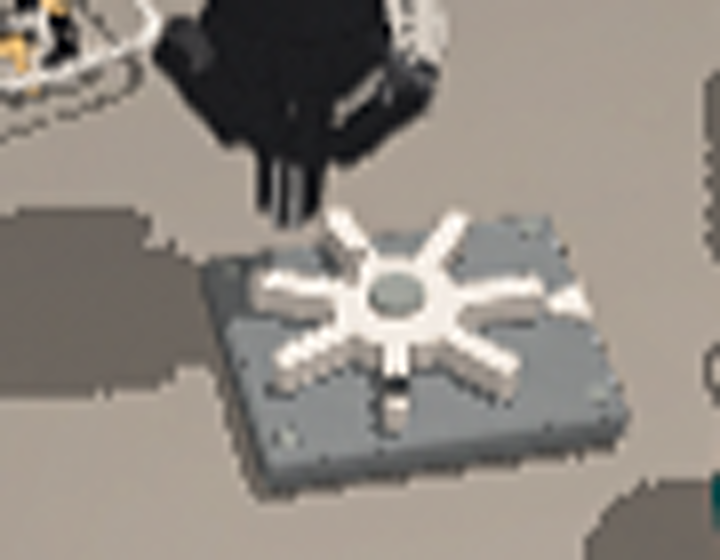

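```bash
python3 -m jog '[{"x":-0.27,"y":-0.39,"z":0.0,"wx":0.0,"wy":0.0,"wz":0.0,"claw":0.0},{"x":-0.27,"y":-0.39,"z":0.5,"wx":0.0,"wy":0.0,"wz":0.0,"claw":0.0},{"x":-0.27,"y":-0.39,"z":0.5,"wx":0.0,"wy":0.0,"wz":0.0,"claw":0.0}]'
python3 g.py 519.7 228.5 38; python3 - <<'E'
from h import *
s=optics.get_image("side");print(ray(s,[(265.5,147.3)],65))
zoom(s,"pics/s4.png",(230,320,120,190))
E
```

```text
clock: 2.75
eef_pos: [519.5, 228.3, 59.9]
ee_rot: [0.737, 0.676, -0.0, 0.001]
wrist_force: [0.9, -0.2, -0.0]
width: -0.001
2.75 [519.487691   228.32992695  59.93752952] -0.0007130821681851628 F [ 0.9 -0.2 -0. ] [[0.087, 0.996, 0.0], [0.996, -0.087, -0.001], [-0.001, 0.0, -1.0]] to go cm [0.02 0.02 2.19] yaw -4.972230366118885
[[523.94059938 222.15133894  65.        ]]
```

View pics/s4.png

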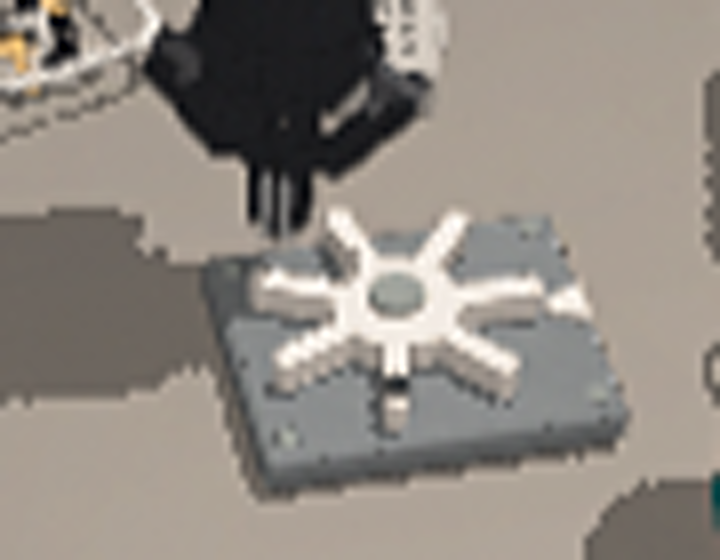

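```bash
python3 -m jog '[{"x":0.0,"y":0.0,"z":0.5,"wx":0.0,"wy":0.0,"wz":0.0,"claw":0.0},{"x":0.0,"y":0.0,"z":1.0,"wx":0.0,"wy":0.0,"wz":0.0,"claw":0.0},{"x":0.0,"y":0.0,"z":1.3,"wx":0.0,"wy":0.0,"wz":0.0,"claw":0.0},{"x":0.0,"y":0.0,"z":1.4,"wx":0.0,"wy":0.0,"wz":0.0,"claw":0.0}]'
python3 g.py 519.7 228.5 38; python3 - <<'E'
from h import *
s=optics.get_image("side")
zoom(s,"pics/s5.png",(230,320,120,190))
E
```

```text
clock: 3.2
eef_pos: [519.2, 228.2, 45.3]
ee_rot: [0.737, 0.676, -0.001, 0.0]
wrist_force: [-0.0, 0.5, 0.0]
width: -0.002
3.2 [519.17893076 228.22340368  45.27803355] -0.001745912281186628 F [-0.   0.5  0. ] [[0.087, 0.996, -0.001], [0.996, -0.087, -0.002], [-0.002, -0.001, -1.0]] to go cm [0.03 0.05 0.73] yaw -4.975087893670068
```

View pics/s5.png

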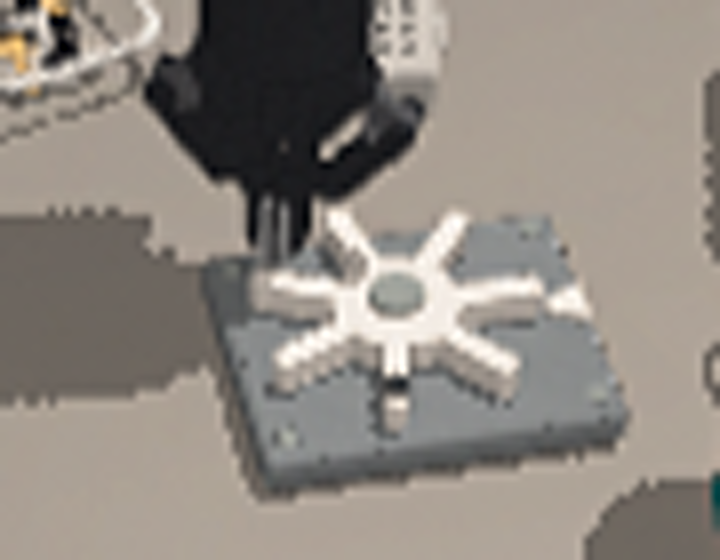

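```bash
python3 -m jog '[{"x":0.0,"y":0.0,"z":0.4,"wx":0.0,"wy":0.0,"wz":0.0,"claw":0.0},{"x":0.02,"y":0.05,"z":0.9,"wx":0.0,"wy":0.0,"wz":0.0,"claw":0.0},{"x":0.02,"y":0.05,"z":0.9,"wx":0.0,"wy":0.0,"wz":0.0,"claw":0.0}]'
cat > arc.py <<'E'
from h import *
import sys
from scipy.spatial.transform import Rotation as R
s=readout.sense();M=R.from_quat(s["ee_rot"]).as_matrix();p=s["eef_pos"];h=np.array([577.5,200,p[2]])
print(s["clock"],p.round(1),s["wrist_force"].round(1),"yaw",np.degrees(np.arctan2(M[1,1],M[0,1])))
for a in map(float,sys.argv[1:]):
    q=h+R.from_rotvec([0,0,np.radians(a)]).apply(p-h)
    print(a,(M.T@(q-p)/10).round(2),"wz",round(-np.radians(a),3))
E
python3 arc.py 3 6 9 12 15 18 21 24 27 30
```

```text
clock: 3.55
eef_pos: [519.4, 228.2, 35.6]
ee_rot: [0.737, 0.676, -0.001, 0.0]
wrist_force: [0.3, -0.5, 0.3]
width: 0.001
3.55 [519.4 228.2  35.6] [ 0.3 -0.5  0.3] yaw -4.979454749478751
3.0 [-0.32 -0.11  0.  ] wz -0.052
6.0 [-0.64 -0.21  0.  ] wz -0.105
9.0 [-0.97 -0.29  0.  ] wz -0.157
12.0 [-1.31 -0.35  0.  ] wz -0.209
15.0 [-1.64 -0.39  0.  ] wz -0.262
18.0 [-1.98 -0.42  0.  ] wz -0.314
21.0 [-2.32 -0.43  0.01] wz -0.367
24.0 [-2.65 -0.42  0.01] wz -0.419
27.0 [-2.99 -0.39  0.01] wz -0.471
30.0 [-3.33 -0.35  0.01] wz -0.524
```

```bash
python3 -m jog '[{"x":-0.32,"y":-0.11,"z":0.0,"wx":0.0,"wy":0.0,"wz":-0.052,"claw":0.0},{"x":-0.64,"y":-0.21,"z":0.0,"wx":0.0,"wy":0.0,"wz":-0.105,"claw":0.0},{"x":-0.97,"y":-0.29,"z":0.0,"wx":0.0,"wy":0.0,"wz":-0.157,"claw":0.0},{"x":-1.31,"y":-0.35,"z":0.0,"wx":0.0,"wy":0.0,"wz":-0.209,"claw":0.0},{"x":-1.64,"y":-0.39,"z":0.0,"wx":0.0,"wy":0.0,"wz":-0.262,"claw":0.0},{"x":-1.98,"y":-0.42,"z":0.0,"wx":0.0,"wy":0.0,"wz":-0.314,"claw":0.0},{"x":-2.32,"y":-0.43,"z":0.0,"wx":0.0,"wy":0.0,"wz":-0.367,"claw":0.0},{"x":-2.65,"y":-0.42,"z":0.0,"wx":0.0,"wy":0.0,"wz":-0.419,"claw":0.0},{"x":-2.65,"y":-0.42,"z":0.0,"wx":0.0,"wy":0.0,"wz":-0.419,"claw":0.0}]'
python3 arc.py 3 6 9 12 15 18 21 24 27 30
python3 - <<'E'
from h import *
zoom(optics.get_image("side"),"pics/s6.png",(230,320,120,190))
zoom(optics.get_image("top"),"pics/t6.png",(150,220,140,215))
E
```

```text
clock: 4.45
eef_pos: [513.2, 202.2, 35.8]
ee_rot: [0.58, 0.814, -0.001, -0.0]
wrist_force: [0.5, 0.5, 0.6]
width: -0.003
4.45 [513.2 202.2  35.8] [0.5 0.5 0.6] yaw 19.035115859737864
3.0 [-0.32 -0.11  0.  ] wz -0.052
6.0 [-0.64 -0.21  0.  ] wz -0.105
9.0 [-0.97 -0.29  0.  ] wz -0.157
12.0 [-1.3  -0.35  0.  ] wz -0.209
15.0 [-1.63 -0.39  0.  ] wz -0.262
18.0 [-1.97 -0.42  0.  ] wz -0.314
21.0 [-2.3  -0.43  0.  ] wz -0.367
24.0 [-2.64 -0.42  0.  ] wz -0.419
27.0 [-2.98 -0.39  0.  ] wz -0.471
30.0 [-3.31 -0.35  0.  ] wz -0.524
```

View pics/s6.png

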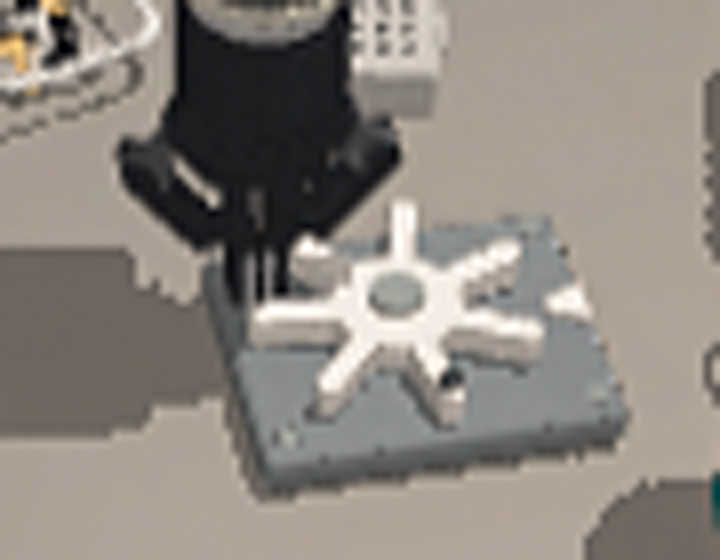

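View pics/t6.png

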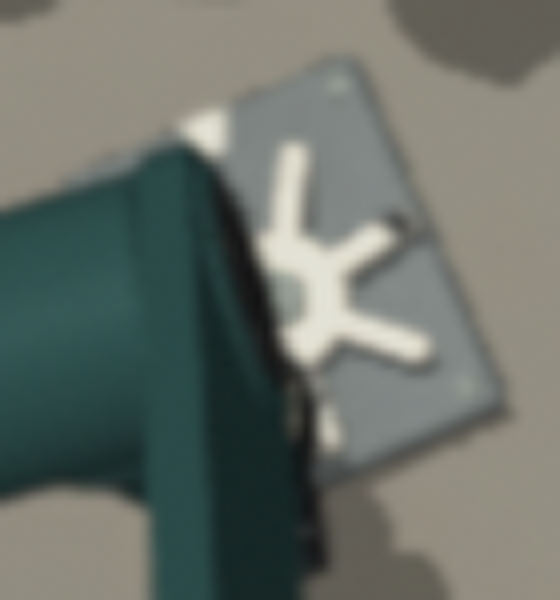

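```bash
python3 -m jog '[{"x":-0.32,"y":-0.11,"z":0.0,"wx":0.0,"wy":0.0,"wz":-0.052,"claw":0.0},{"x":-0.64,"y":-0.21,"z":0.0,"wx":0.0,"wy":0.0,"wz":-0.105,"claw":0.0},{"x":-0.97,"y":-0.29,"z":0.0,"wx":0.0,"wy":0.0,"wz":-0.157,"claw":0.0},{"x":-1.3,"y":-0.35,"z":0.0,"wx":0.0,"wy":0.0,"wz":-0.209,"claw":0.0},{"x":-1.63,"y":-0.39,"z":0.0,"wx":0.0,"wy":0.0,"wz":-0.262,"claw":0.0},{"x":-1.97,"y":-0.42,"z":0.0,"wx":0.0,"wy":0.0,"wz":-0.314,"claw":0.0},{"x":-2.3,"y":-0.43,"z":0.0,"wx":0.0,"wy":0.0,"wz":-0.367,"claw":0.0},{"x":-2.64,"y":-0.42,"z":0.0,"wx":0.0,"wy":0.0,"wz":-0.419,"claw":0.0},{"x":-2.75,"y":-0.41,"z":0.0,"wx":0.0,"wy":0.0,"wz":-0.436,"claw":0.0},{"x":-2.75,"y":-0.41,"z":0.0,"wx":0.0,"wy":0.0,"wz":-0.436,"claw":0.0}]'
python3 arc.py 1 2 3 
python3 - <<'E'
from h import *
zoom(optics.get_image("side"),"pics/s7.png",(230,320,120,190))
zoom(optics.get_image("top"),"pics/t7.png",(150,220,140,215))
E
```

```text
clock: 5.55
eef_pos: [517.9, 174.8, 35.7]
ee_rot: [0.392, 0.92, -0.001, -0.001]
wrist_force: [0.9, 0.5, -0.1]
width: 0.002
5.55 [517.9 174.8  35.7] [ 0.9  0.5 -0.1] yaw 43.85266223494677
1.0 [-0.11 -0.04  0.  ] wz -0.017
2.0 [-0.21 -0.08  0.  ] wz -0.035
3.0 [-0.32 -0.11  0.  ] wz -0.052
```

View pics/s7.png

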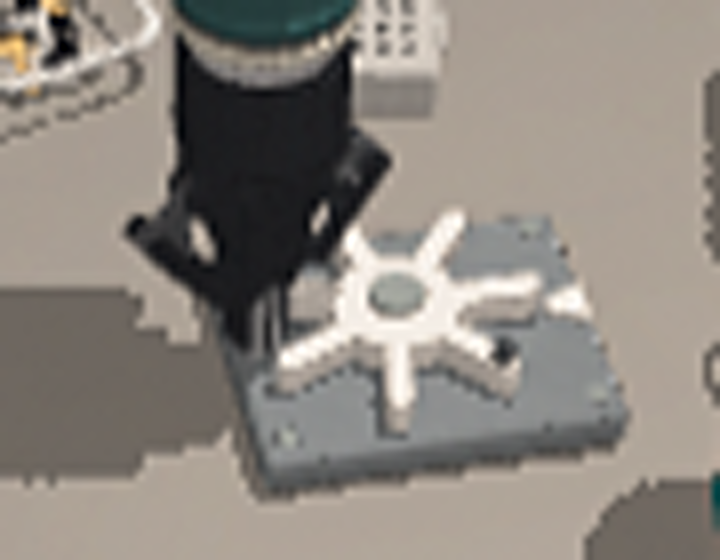

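View pics/t7.png

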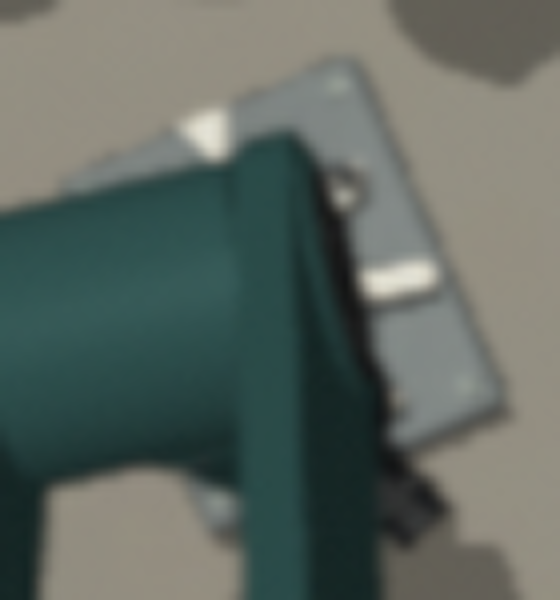

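```bash
python3 -m jog '[{"x":0.0,"y":0.0,"z":-0.8,"wx":0.0,"wy":0.0,"wz":0.0,"claw":0.0},{"x":0.0,"y":0.0,"z":-2.0,"wx":0.0,"wy":0.0,"wz":0.0,"claw":0.0},{"x":0.0,"y":0.0,"z":-3.2,"wx":0.0,"wy":0.0,"wz":0.0,"claw":0.0},{"x":0.0,"y":0.0,"z":-3.5,"wx":0.0,"wy":0.0,"wz":0.0,"claw":0.0},{"x":0.0,"y":0.0,"z":-3.5,"wx":0.0,"wy":0.0,"wz":0.0,"claw":0.0}]'
python3 arc.py -9 -18 -27 -36 -45 -48.8; python3 g.py 519.4 228.3 70
```

```text
clock: 6.15
eef_pos: [518.8, 175.2, 72.0]
ee_rot: [0.392, 0.92, -0.001, 0.0]
wrist_force: [0.2, 0.5, -0.3]
width: -0.0
6.15 [518.8 175.2  72. ] [ 0.2  0.5 -0.3] yaw 43.84537117546279
-9.0 [ 0.9   0.43 -0.  ] wz 0.157
-18.0 [ 1.73  1.   -0.  ] wz 0.314
-27.0 [ 2.45  1.69 -0.  ] wz 0.471
-36.0 [ 3.06  2.48 -0.01] wz 0.628
-45.0 [ 3.54  3.36 -0.01] wz 0.785
-48.8 [ 3.7   3.75 -0.01] wz 0.852
6.15 [518.76090013 175.24799521  71.95916099] -0.0004855708869782082 F [ 0.2  0.5 -0.3] [[-0.693, 0.721, 0.0], [0.721, 0.693, -0.001], [-0.001, -0.001, -1.0]] to go cm [3.78 3.72 0.19] yaw 43.84537117546279
```

```bash
python3 -m jog '[{"x":0.9,"y":0.43,"z":0.0,"wx":0.0,"wy":0.0,"wz":0.13,"claw":0.0},{"x":1.73,"y":1.0,"z":0.0,"wx":0.0,"wy":0.0,"wz":0.26,"claw":0.0},{"x":2.45,"y":1.69,"z":0.0,"wx":0.0,"wy":0.0,"wz":0.4,"claw":0.0},{"x":3.06,"y":2.48,"z":0.0,"wx":0.0,"wy":0.0,"wz":0.53,"claw":0.0},{"x":3.54,"y":3.36,"z":0.0,"wx":0.0,"wy":0.0,"wz":0.66,"claw":0.0},{"x":3.78,"y":3.72,"z":0.0,"wx":0.0,"wy":0.0,"wz":0.78,"claw":0.0},{"x":3.78,"y":3.72,"z":0.0,"wx":0.0,"wy":0.0,"wz":0.852,"claw":0.0},{"x":3.78,"y":3.72,"z":0.0,"wx":0.0,"wy":0.0,"wz":0.852,"claw":0.0},{"x":3.78,"y":3.72,"z":0.0,"wx":0.0,"wy":0.0,"wz":0.852,"claw":0.0}]'
python3 g.py 519.4 228.8 35.6
python3 - <<'E'
from h import *
zoom(optics.get_image("side"),"pics/s8.png",(230,320,120,190))
zoom(optics.get_image("top"),"pics/t8.png",(150,220,140,215))
E
```

```text
clock: 7.05
eef_pos: [519.1, 228.2, 71.6]
ee_rot: [0.736, 0.677, -0.001, 0.001]
wrist_force: [-0.5, -0.1, -0.7]
width: -0.001
7.05 [519.12190081 228.18000933  71.64777326] -0.0014410922586038473 F [-0.5 -0.1 -0.7] [[0.085, 0.996, -0.0], [0.996, -0.085, -0.002], [-0.002, -0.0, -1.0]] to go cm [0.07 0.02 3.6 ] yaw -4.858119296357878
```

View pics/s8.png

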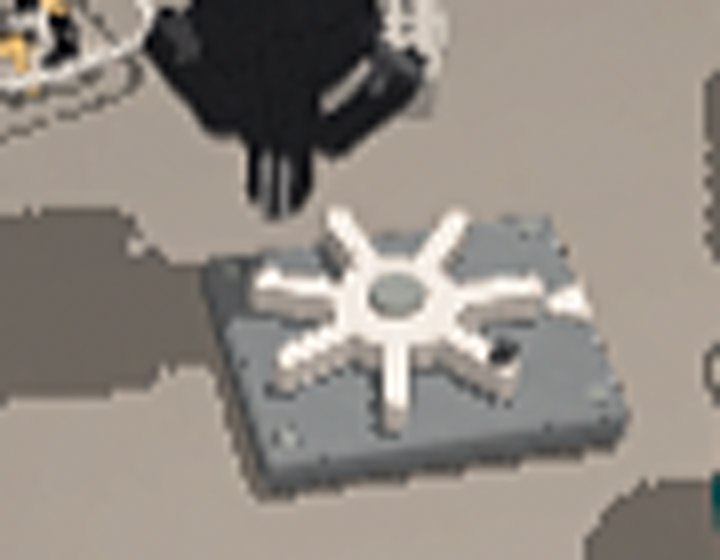

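View pics/t8.png

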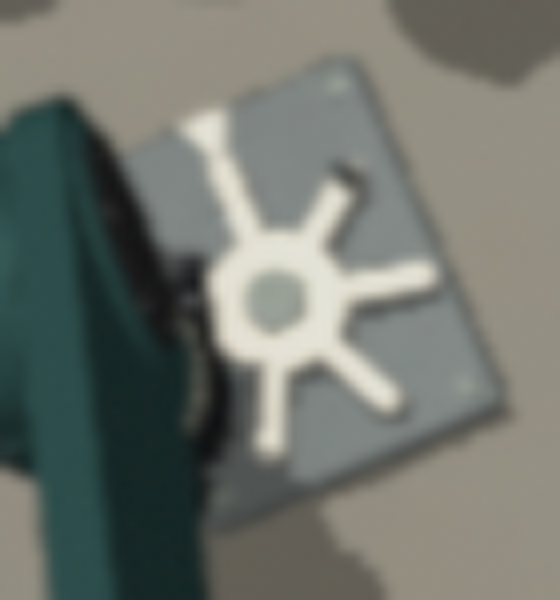

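The first click is done: the stud is at (345,175) in the zoomed top view, one lobe short of the pointer at (205,130), and the base hasn't moved. I'll lower the finger again for the second click.

```bash
python3 -m jog '[{"x":0.07,"y":0.02,"z":0.5,"wx":0.0,"wy":0.0,"wz":0.0,"claw":0.0},{"x":0.07,"y":0.02,"z":1.5,"wx":0.0,"wy":0.0,"wz":0.0,"claw":0.0},{"x":0.07,"y":0.02,"z":2.3,"wx":0.0,"wy":0.0,"wz":0.0,"claw":0.0},{"x":0.07,"y":0.02,"z":3.0,"wx":0.0,"wy":0.0,"wz":0.0,"claw":0.0},{"x":0.07,"y":0.02,"z":3.5,"wx":0.0,"wy":0.0,"wz":0.0,"claw":0.0},{"x":0.07,"y":0.02,"z":3.6,"wx":0.0,"wy":0.0,"wz":0.0,"claw":0.0},{"x":0.07,"y":0.02,"z":3.6,"wx":0.0,"wy":0.0,"wz":0.0,"claw":0.0}]'
python3 arc.py 3 6 12 24
```

```text
clock: 7.85
eef_pos: [519.4, 228.7, 35.5]
ee_rot: [0.737, 0.676, -0.001, 0.0]
wrist_force: [-0.2, 0.4, -0.3]
width: 0.002
7.85 [519.4 228.7  35.5] [-0.2  0.4 -0.3] yaw -4.897187376164687
3.0 [-0.32 -0.12  0.  ] wz -0.052
6.0 [-0.64 -0.21  0.  ] wz -0.105
12.0 [-1.31 -0.36  0.  ] wz -0.209
24.0 [-2.66 -0.44  0.  ] wz -0.419
```

```bash
python3 -m jog '[{"x":-0.32,"y":-0.11,"z":0.0,"wx":0.0,"wy":0.0,"wz":-0.052,"claw":0.0},{"x":-0.64,"y":-0.21,"z":0.0,"wx":0.0,"wy":0.0,"wz":-0.105,"claw":0.0},{"x":-0.97,"y":-0.29,"z":0.0,"wx":0.0,"wy":0.0,"wz":-0.157,"claw":0.0},{"x":-1.31,"y":-0.35,"z":0.0,"wx":0.0,"wy":0.0,"wz":-0.209,"claw":0.0},{"x":-1.64,"y":-0.39,"z":0.0,"wx":0.0,"wy":0.0,"wz":-0.262,"claw":0.0},{"x":-1.98,"y":-0.42,"z":0.0,"wx":0.0,"wy":0.0,"wz":-0.314,"claw":0.0},{"x":-2.32,"y":-0.43,"z":0.0,"wx":0.0,"wy":0.0,"wz":-0.367,"claw":0.0},{"x":-2.65,"y":-0.42,"z":0.0,"wx":0.0,"wy":0.0,"wz":-0.419,"claw":0.0},{"x":-2.65,"y":-0.42,"z":0.0,"wx":0.0,"wy":0.0,"wz":-0.419,"claw":0.0}]'
python3 arc.py 12 24 25
python3 - <<'E'
from h import *
zoom(optics.get_image("side"),"pics/s9.png",(230,320,120,190))
E
```

```text
clock: 8.75
eef_pos: [513.6, 202.7, 36.1]
ee_rot: [0.58, 0.815, -0.0, 0.001]
wrist_force: [0.2, 0.8, -0.5]
width: -0.002
8.75 [513.6 202.7  36.1] [ 0.2  0.8 -0.5] yaw 19.118726713362648
12.0 [-1.29 -0.36  0.  ] wz -0.209
24.0 [-2.62 -0.44  0.  ] wz -0.419
25.0 [-2.73 -0.44  0.  ] wz -0.436
```

View pics/s9.png

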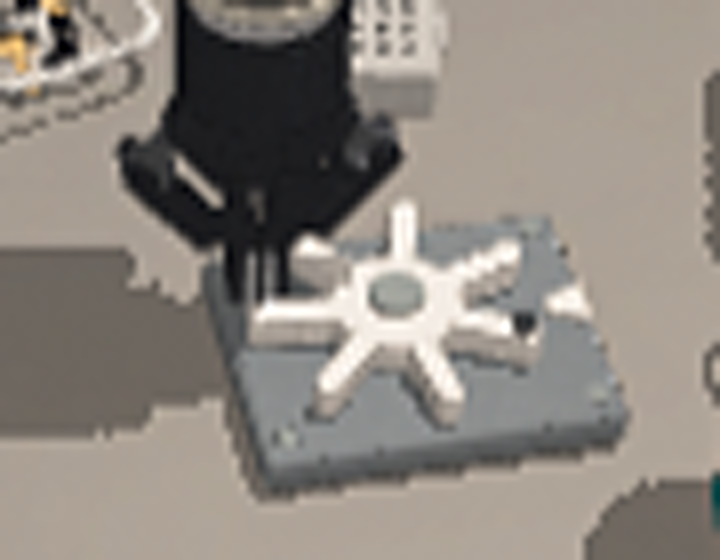

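The wheel is halfway through the second click, with the stud at (525,322) in the zoomed side view and the pointer at (570,300). I'll finish with the same stroke.

```bash
python3 -m jog '[{"x":-0.32,"y":-0.11,"z":0.0,"wx":0.0,"wy":0.0,"wz":-0.052,"claw":0.0},{"x":-0.64,"y":-0.21,"z":0.0,"wx":0.0,"wy":0.0,"wz":-0.105,"claw":0.0},{"x":-0.97,"y":-0.29,"z":0.0,"wx":0.0,"wy":0.0,"wz":-0.157,"claw":0.0},{"x":-1.3,"y":-0.35,"z":0.0,"wx":0.0,"wy":0.0,"wz":-0.209,"claw":0.0},{"x":-1.63,"y":-0.39,"z":0.0,"wx":0.0,"wy":0.0,"wz":-0.262,"claw":0.0},{"x":-1.97,"y":-0.42,"z":0.0,"wx":0.0,"wy":0.0,"wz":-0.314,"claw":0.0},{"x":-2.3,"y":-0.43,"z":0.0,"wx":0.0,"wy":0.0,"wz":-0.367,"claw":0.0},{"x":-2.64,"y":-0.42,"z":0.0,"wx":0.0,"wy":0.0,"wz":-0.419,"claw":0.0},{"x":-2.75,"y":-0.41,"z":0.0,"wx":0.0,"wy":0.0,"wz":-0.436,"claw":0.0},{"x":-2.75,"y":-0.41,"z":0.0,"wx":0.0,"wy":0.0,"wz":-0.436,"claw":0.0}]'
python3 - <<'E'
from h import *
zoom(optics.get_image("side"),"pics/s10.png",(230,320,120,190))
E
```

```text
clock: 9.8
eef_pos: [518.6, 175.4, 36.1]
ee_rot: [0.391, 0.92, -0.0, 0.001]
wrist_force: [-0.3, -0.6, -0.4]
width: 0.001
```

View pics/s10.png

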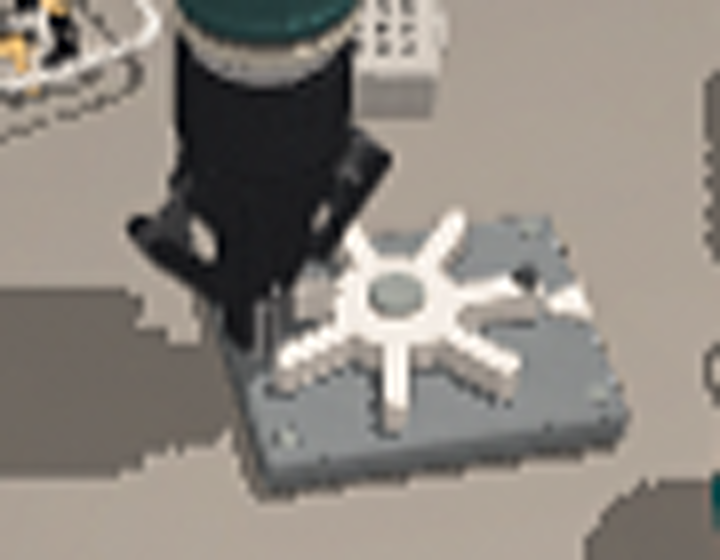

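The second click went over: the stud lobe is at (525,280), at the pointer. I'll lift off and move back clear.

```bash
python3 -m jog '[{"x":0.0,"y":0.0,"z":-0.8,"wx":0.0,"wy":0.0,"wz":0.0,"claw":0.0},{"x":0.0,"y":0.0,"z":-2.0,"wx":0.0,"wy":0.0,"wz":0.0,"claw":0.0},{"x":0.0,"y":0.0,"z":-4.0,"wx":0.0,"wy":0.0,"wz":0.0,"claw":0.0},{"x":0.0,"y":0.0,"z":-7.0,"wx":0.0,"wy":0.0,"wz":0.0,"claw":0.0},{"x":0.0,"y":-1.0,"z":-11.0,"wx":0.0,"wy":0.0,"wz":0.0,"claw":0.0},{"x":0.0,"y":-4.0,"z":-14.0,"wx":0.0,"wy":0.0,"wz":0.0,"claw":0.0},{"x":0.0,"y":-7.0,"z":-16.0,"wx":0.0,"wy":0.0,"wz":0.0,"claw":0.0},{"x":0.0,"y":-7.0,"z":-16.0,"wx":0.0,"wy":0.0,"wz":0.0,"claw":0.0},{"x":0.0,"y":-7.0,"z":-16.0,"wx":0.0,"wy":0.0,"wz":0.0,"claw":0.0}]'
python3 - <<'E'
from h import *
s=optics.get_image("side");t=optics.get_image("top")
cv2.imwrite("pics/s11f.png",s["color"][:,:,::-1])
zoom(s,"pics/s11.png",(230,320,120,190));zoom(t,"pics/t11.png",(150,220,140,215))
for n,im in(("side",s),("top",t)):
    d=np.abs(cv2.imread(f"pics/{n}0.png")[:,:,::-1].astype(int)-im["color"]).max(2); print(n)
    c=cv2.connectedComponentsWithStats((d>30).astype(np.uint8))[2]; print(c[1:][c[1:,4]>3].tolist())
E
```

```text
clock: 10.75
eef_pos: [468.4, 127.2, 197.5]
ee_rot: [0.392, 0.92, 0.0, 0.002]
wrist_force: [0.6, 0.2, -0.4]
width: 0.001
side
[[19, 0, 57, 133, 6623], [80, 0, 54, 156, 5586], [153, 0, 111, 137, 5925], [96, 113, 12, 10, 18], [67, 122, 10, 4, 14], [75, 122, 15, 4, 30], [59, 126, 41, 35, 491], [294, 153, 4, 4, 10], [127, 158, 36, 25, 502], [192, 161, 51, 26, 841], [278, 166, 3, 4, 10], [71, 169, 6, 8, 12], [65, 184, 2, 4, 5], [64, 192, 19, 14, 141], [75, 192, 8, 6, 24], [89, 198, 10, 5, 14], [85, 201, 7, 2, 9]]
top
[[176, 159, 4, 4, 14], [132, 167, 107, 217, 15082], [135, 267, 3, 45, 100], [132, 280, 1, 10, 10], [0, 316, 56, 36, 1000], [225, 325, 7, 7, 36], [0, 328, 8, 30, 172], [119, 338, 16, 46, 523], [234, 342, 36, 15, 231], [277, 343, 6, 6, 16], [244, 354, 19, 10, 42], [273, 355, 19, 29, 293], [0, 361, 32, 23, 385], [238, 371, 2, 2, 4]]
```

View pics/s11.png

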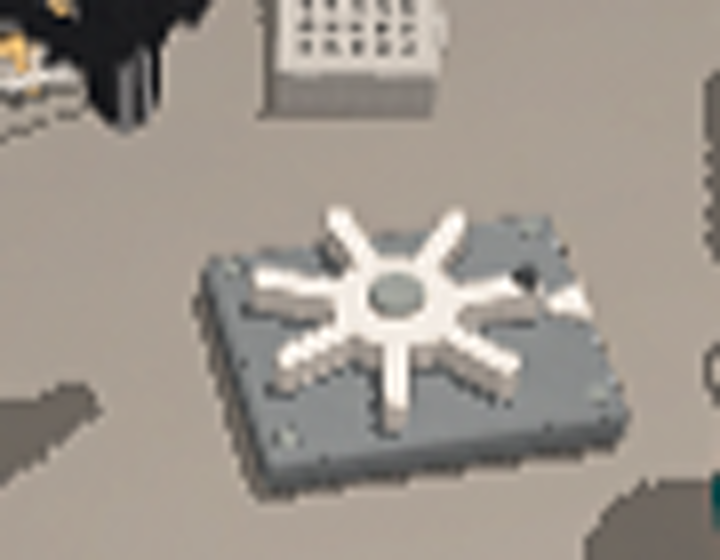

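View pics/t11.png

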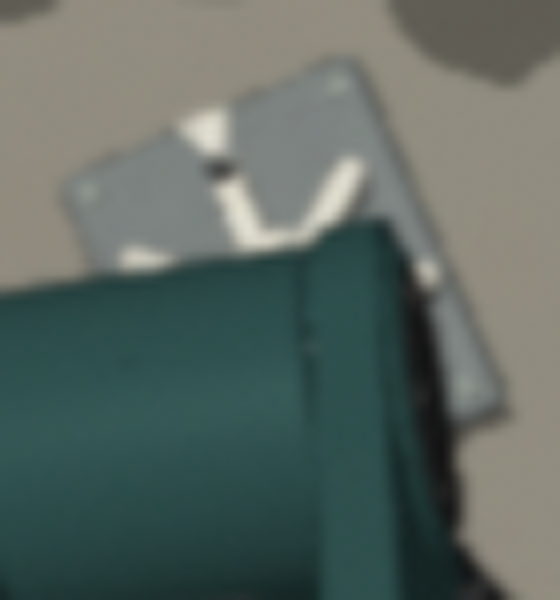

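View pics/s11f.png

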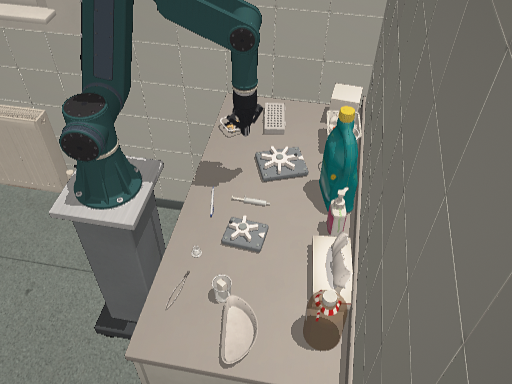

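The stud stands at the pointer, at (220,165) in the zoomed top view and (525,278) in the side view. Outside the arm, its shadow and the stud, the images differ nowhere from the start. The arm is clear of everything, so I'm handing in.

```bash
python3 -c "
from bench import job;print(job.hand_in())"
```

```text
the job is handed in; nothing more can be done
None
```

I turned the day wheel on two clicks counter-clockwise, and the studded lobe now stands at the white pointer. I pushed with the shut fingertips against a lobe, lifting out and going back between the two clicks, then raised the arm clear and handed in at about 11 s.

- **Stud at the pointer:** both camera views show the stud at the pointer, and in the side view the lobes sit in the same click positions as at the start.
- **Other things undisturbed:** comparing the side view before and after showed changes only at the arm, its shadow and the stud. Both bases, the small dial and the loose items had not moved. The top view showed the same, but the arm hid part of it.
- **Forces:** the wrist-force readings I took, at the end of each move, stayed at about 1 N.
- **Disagreement:** the two cameras placed the wheel's centre about 5 mm apart sideways. I used a value in between, and the gap clearances were enough for it.
- **Refused command:** my first move command was refused for a missing key, and nothing moved.

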